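Give the extraction to the hood in use

ROBOT

A 7-joint arm with a two-finger parallel gripper is mounted at the origin on the work surface. World frame = base frame: x ahead of the robot, y to its left, z up, the work surface at z = 0. Lengths are in m, angles in rad, forces in N, time in s.
With the tool pointing down it reaches from about 0.425 to 0.925 m from the base axis. Payload 6.8 kg.
Tool frame: the origin (TCP) lies on the mounting face of the last link; the fingertips stand 173 mm ahead of it and the grasp point (between the pads) lies 155 mm ahead of it; z points along the fingers, y is the direction in which the jaws open and shut (so a half turn about z gives the same grasp; the last joint's range is limited). The gripper opens to 85 mm and grips with 20 to 120 N. Pads are 22 mm wide; open, the fingers measure 114 mm over their backs; the gripper's body (76 mm by 85 mm) begins 54 mm behind the grasp point. The pads swing forward as they close: fully open they stand 13 mm farther back than shut.
Start: joints at [1.207, 0.477, 0.022, 1.555, -0.011, 1.109, -0.083], TCP at [0.171, -0.653, 0.405] pointing down, gripper open.
Joint ranges: [-2.96, 2.96], [-0.34, 2.1], [-1.41, 1.46], [0.24, 2.44], [-1.37, 4.51], [0.17, 1.92], [-2.96, 2.96]. Speed limits (rad/s): [2.39, 2.39, 3.14, 3.14, 3.14, 3.14, 3.14].

INTERFACE

Orientations are given as a unit quaternion [w, x, y, z].
In Python, from station import sensors, read_camera, bot gives the robot as it stands. The module is installed in compiled form; this text tells all that it offers.
- The arm moves only by the tool play_rows, never from a script. Its argument "commands" is a list of rows, each a list of 4 numbers: the shift along the tool's x, y, z in m, then the turn about the tool's z in degrees. A call has 1 to 20 rows; each row shifts and turns the commanded pose from where the row before left it, along the tool's axes as they then stand; what a row does not reach is not made up. A row lasts 1/10 s, in which the tool goes at most 50 mm and 8.59 degrees, less where a joint would pass 70% of its speed; a pose out of reach is approached as far as the arm can. A call with a gripper value outside its range is refused whole. "claw" is the finger opening in m, from 0 to 0.0854, set as the call begins (left out, the last holds). The fingers move at their own pace and stop on an object; "force" is the grip in N (left out, the last holds). Time passes only in rows, so rows that do not move let the fingers close. It gives the time, the measured TCP pose, the force and the opening at its end, in the units of the state.
- sensors.get_obs(): the state, without advancing time (a new reading comes with each control period).
- read_camera(name): name is "scene" or "top"; returns a dict with "frame" (384x512x3 uint8, blue, green, red), "depth" (384x512 float32, m along the optical axis (not along the pixel's ray), 0 where there is no reading), "fx", "fy", "cx", "cy" (pixels), "rvec" (rotation vector, rad) and "tvec" (3), from world to camera coordinates, as OpenCV has them. Camera axes: x right, y down, z forward; pixel columns grow to the right and rows downward; lengths in m; the calibration is good to about 2 mm. A picture is of the moment at which its call begins.
- bot.hand_in(): hands the job in, once; it reports no verdict.
The state is a dict: "t": time; "q": joint angles; "joint_vel": joint speeds; "joint_torque": joint torques, N m; "eef_pos": TCP position; "tool_rot": TCP orientation; "contact_force": force on the tool from outside, world axes, zero at the start; "torque": the same for the moment, N m; "gripper_width": opening from 0.0 (shut) to 1.0 (fully open).
Only numpy, scipy, OpenCV 4.12 (cv2) and the standard library are available. Lean on these libraries where they do the work, as an engineer would, in place of code of your own. Each camera call takes 0.05 s, during which the arm holds its last target.

TASK

The two bench dust hoods share one fan, and the sieve stack is waiting at the mouth of one of them. Push that hood's damper handle past its half-open click right round to the fully open stop, and push the other hood's handle right round to its fully shut stop. Only push the handles, never pinch them, and leave the sieve stack and everything else standing where it is.

Things in the scene. Friction and masses are not known exactly. Their poses are not given: they have to be found in the camera images.
- hood_a: One of two identical dust hoods fixed to the bench: grey rectangular mouth 180 mm wide, on an 80 mm round metal duct lying along the bench (axis 70 mm up) that bends down into it. Origin on the bench straight below the damper spindle; z up, +x along the duct to the mouth, which lies 140 mm from the origin (the bend 150 mm along -x). Top of hood and duct: at most 119 mm above the bench.
- hood_b: The other hood, identical to hood_a, same frame; only position, turn and damper setting differ.
- spindle_a (a point): Top middle of the round black cap (25 mm across) on hood_a's damper spindle, on the handle's vertical turning axis, 149 mm above the bench. Under it a quadrant plate (60 mm radius, top 128 mm up, end-stop pins to 137 mm, black marks for shut, half, open) and the handle: a steel bar 14 mm wide, 131 to 136 mm up, reaching 100 mm out, with an upright black paddle at its end.
- spindle_b (a point): The same on hood_b.
- damper_a (a joint): Angle (rad) of hood_a's handle. 0 = fully shut, bar along the hood's +y, across the duct. Grows clockwise seen from above: 0.785 = half-open click, 1.571 = fully open, bar along the hood's +x. Rigid stops at 0 and 1.571. A damped spring click draws it to the nearest of the three settings and keeps it there; leaving one takes about 6 N on the paddle. The hood in use starts shut, the other open.
- damper_b (a joint): The same for hood_b's handle.
- open_face_a (a point): Face of hood_a's paddle that is pushed to open. The paddle is an upright plate 36 mm wide along the bar, 14 mm thick, 136 to 180 mm above the bench, its middle 85 mm from the spindle axis. Origin at the middle of this face, 158 mm above the bench; +x = direction of opening (into the face, along the travel), +y outwards from the spindle along the bar, z up.
- shut_face_a (a point): The opposite face of the same paddle, pushed along its -x to shut. Origin at the middle of the face, 158 mm above the bench; +x points out of the face (direction of opening), +y outwards along the bar, z up.
- open_face_b (a point): As open_face_a, on hood_b's handle.
- shut_face_b (a point): As shut_face_a, on hood_b's handle.
- sieve: The sieve stack: a round covered steel test sieve on its pan, 106 mm across, 84 mm high, standing loose on the bench in front of the mouth of the hood in use, its centre about 205 mm from that hood's origin along the hood's +x. Origin at the centre of its underside.
- bowl: Empty white porcelain bowl, 116 mm across, 45 mm high, standing loose on the bench between the ducts. Origin at the centre of its underside.
- bottle: Amber reagent bottle with a black cap, 68 mm across, 165 mm high, standing loose between the hoods. Origin at the centre of its underside.
- brush: Small bench brush about 210 mm long, 45 mm wide, lying loose on the bench to the right of the hoods. Origin under its middle, on the bench.
Mind the look-alikes: they are no part of the job. Of the things that look like the sieve, the smaller one is meant. Of the things that look like the bottle, the larger one is meant.

How it is judged:
At the end, for the whole second after the job is handed in: The damper of the hood with the sieve stack at its mouth stands fully open (within 0.12 rad of the stop), the other hood's damper fully shut (within 0.12 rad of the stop), and the sieve stack, bowl, bottle and brush stand upright within 20 mm of where they were (value of joint damper_a above 1.45 rad and value of joint damper_b below 0.12 rad and horizontal distance between sieve and hood_a below 0.24 m and angle between each of sieve, bottle's own z axis and vertical below 0.1 rad and distance of each of sieve, bowl, bottle, brush from where it was at the start of the episode below 0.02 m); the robot touches nothing.
It fails at once if hood_a's handle is pinched between the fingers (contact force between the fingers and damper_a_c0 above 2 N and contact force between the fingers and damper_a_c1 above 2 N).
It fails at once if hood_b's handle is pinched between the fingers (contact force between the fingers and damper_b_c0 above 2 N and contact force between the fingers and damper_b_c1 above 2 N).
It fails at once if the sieve stack, bowl, bottle or brush is lifted or shoved away (20 mm) (distance of any of sieve, bowl, bottle, brush from where it was at the start of the episode above 0.02 m).
It also fails if it takes over 51 s, if anything falls off the work surface, if the arm or the gripper's body presses on something with over 40 N, if the wrist force passes 120 N, or if a joint passes its speed limit or range.

## Working session

There is one attempt and no reset: what is moved stays moved. The work goes in short steps, Python scripts to look and compute and a tool call to move; the robot and the scene stay as the last step left them, time stands still between calls to the robot, and variables do not carry over. Pictures are saved under pics/ and viewed, and the job is handed in when it is done.

Besides the shell and the picture viewer there is one more tool, called after ">>>" by a JSON object that holds its "method" and its "body". play_rows: Moves the arm, as the interface text tells. Its arguments: {"type":"object","properties":{"commands":{"type":"array"},"claw":{"type":"number"},"force":{"type":"number"}},"required":["commands"]}

```bash
mkdir -p pics; cat > h.py <<'E'
import numpy as np, cv2
from station import sensors, read_camera, bot
def cam(n):
    c=read_camera(n); R=cv2.Rodrigues(np.array(c['rvec'],float))[0]; t=np.array(c['tvec'],float).ravel()
    return c,R,t
def ray(c,R,t,u,v,z):
    d=R.T@np.array([(u-c['cx'])/c['fx'],(v-c['cy'])/c['fy'],1]); o=-R.T@t
    return o+d*(z-o[2])/d[2]
def pts(c,R,t):
    v,u=np.mgrid[:384,:512]; D=c['depth']
    P=np.stack([(u-c['cx'])/c['fx']*D,(v-c['cy'])/c['fy']*D,D],-1)
    return (P-t)@R
E
python3 - <<'E'
from h import *
import pickle
for n in ['scene','top']:
    c,R,t=cam(n); cv2.imwrite(f'pics/{n}0.png',c['frame']); pickle.dump((c,R,t),open(n+'0.pkl','wb'))
    print(n,-R.T@t,R[2],c['fx'])
print(sensors.get_obs())
E
```

```text
scene [ 1.34676325 -0.36861261  0.94344334] [-0.62676127  0.27932099 -0.72742704] 427.22752520461097
top [ 0.40313781 -0.0532833   1.4615103 ] [ 0.18889172  0.00789183 -0.98196621] 409.7809976632071
{'t': 0.1, 'q': array([ 1.20691165,  0.47774505,  0.02232451,  1.55634814, -0.01152114,
        1.10929683, -0.08309982]), 'joint_vel': array([-3.51021164e-04, -1.30014815e-03,  9.32369395e-04, -2.98436387e-03,
        3.58354567e-04, -4.59588489e-05,  1.87224291e-03]), 'joint_torque': array([ 4.63177290e-03, -5.97754741e+01,  1.61349747e+00, -2.81952614e+01,
        1.27739357e-02,  4.98656533e-03,  3.24654411e-05]), 'eef_pos': array([ 0.1707382 , -0.65279576,  0.40380569]), 'tool_rot': array([-8.20717422e-04,  9.91830852e-01,  1.27557300e-01, -1.53501088e-04]), 'contact_force': array([-0.55132601,  0.053046  ,  0.70023751]), 'torque': array([ 0.02376665, -0.03756716, -0.03983484]), 'gripper_width': 1.0006063692027043}
```

View pics/scene0.png

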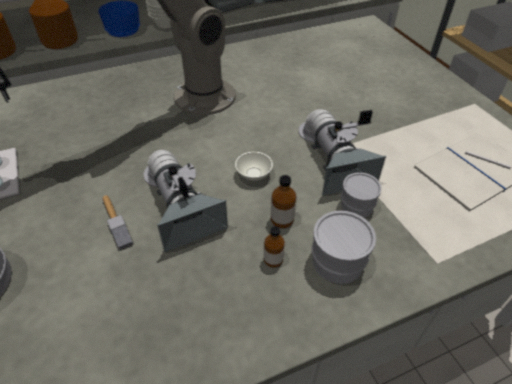

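View pics/top0.png

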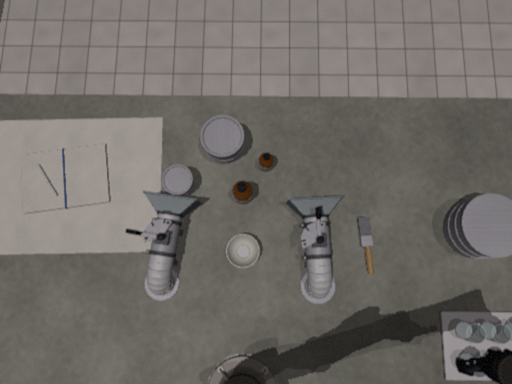

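The scene image shows the left hood (mouth at about 350,165) with the small sieve at (360,193). The larger look-alike sieve is at (343,245), and the right hood's mouth is at (195,222). In the top image the left hood is at (162,230) with its handle to the left, so shut. The right hood is at (317,230) with its handle along the duct, so open.

Possible mix-ups (top pixels):
- **Sieve:** small (178,180), large (222,138). I choose the small one, at the left hood's mouth.
- **Bottle:** large (243,190), small (266,160). I choose the large one.

Next I'll crop in close and measure.

```bash
python3 - <<'E'
from h import *
import pickle
c,R,t=pickle.load(open('top0.pkl','rb'))
f=c['frame']
a=cv2.resize(f[165:305,110:210],None,fx=4,fy=4,interpolation=cv2.INTER_CUBIC)
b=cv2.resize(f[165:305,265:365],None,fx=4,fy=4,interpolation=cv2.INTER_CUBIC)
cv2.imwrite('pics/crop_top.png',np.hstack([a,b]))
P=pts(c,R,t)
z=P[...,2]
for nm,x0,x1 in (('A',115,210),('B',270,365)):
    m=np.zeros_like(z,bool); m[180:300,x0:x1]=1
    m&=(z>0.122)
    n,l,s,cc=cv2.connectedComponentsWithStats(m.astype(np.uint8))
    print(nm)
    for i in range(1,n):
        q=P[l==i]; 
        print(s[i],cc[i].round(1),q.mean(0).round(3),q[:,2].max().round(3))
    for lo,hi in((.122,.13),(.13,.142),(.142,.155),(.155,.2)):
        k=m&(z>lo)&(z<hi); v,u=np.nonzero(k)
        if len(u): print(lo,len(u),u.mean().round(1),v.mean().round(1),P[k].mean(0).round(3))
c,R,t=pickle.load(open('scene0.pkl','rb'))
f=c['frame']
a=cv2.resize(f[90:220,290:390],None,fx=4,fy=4,interpolation=cv2.INTER_CUBIC)
b=cv2.resize(f[130:260,135:235],None,fx=4,fy=4,interpolation=cv2.INTER_CUBIC)
cv2.imwrite('pics/crop_scene.png',np.hstack([a,b]))
E
```

```text
A
[186 181   1   1   1] [186. 181.] [ 0.403 -0.053  1.462] 1.462
[189 181   1   1   1] [189. 181.] [ 0.403 -0.053  1.462] 1.462
[142 183   1   1   1] [142. 183.] [ 0.403 -0.053  1.462] 1.462
[198 186   1   1   1] [198. 186.] [ 0.403 -0.053  1.462] 1.462
[123 188   1   1   1] [123. 188.] [ 0.403 -0.053  1.462] 1.462
[149 189   1   1   1] [149. 189.] [ 0.403 -0.053  1.462] 1.462
[169 188   1   1   1] [169. 188.] [ 0.403 -0.053  1.462] 1.462
[196 188   1   1   1] [196. 188.] [ 0.403 -0.053  1.462] 1.462
[126 190   1   1   1] [126. 190.] [ 0.403 -0.053  1.462] 1.462
[129 191   1   1   1] [129. 191.] [ 0.403 -0.053  1.462] 1.462
[145 191   2   2   2] [145.5 191.5] [0.651 0.327 0.123] 0.124
[148 192   1   1   1] [148. 192.] [0.65  0.319 0.123] 0.123
[149 193   2   2   2] [149.5 193.5] [0.645 0.313 0.124] 0.125
[152 192   1   1   1] [152. 192.] [0.65  0.305 0.123] 0.123
[159 193   1   1   1] [159. 193.] [0.647 0.282 0.123] 0.123
[165 194   1   1   1] [165. 194.] [0.643 0.261 0.126] 0.126
[167 195   1   1   1] [167. 195.] [0.64  0.255 0.122] 0.122
[169 195   2   2   2] [169.5 195.5] [0.639 0
[... 7351 characters left out ...]
0.053  1.462] 1.462
[341 288   1   1   1] [341. 288.] [ 0.403 -0.053  1.462] 1.462
[356 288   1   1   1] [356. 288.] [ 0.403 -0.053  1.462] 1.462
[295 290   1   1   1] [295. 290.] [ 0.403 -0.053  1.462] 1.462
[347 290   1   1   1] [347. 290.] [ 0.403 -0.053  1.462] 1.462
[340 294   1   1   1] [340. 294.] [ 0.403 -0.053  1.462] 1.462
[338 296   1   1   1] [338. 296.] [ 0.403 -0.053  1.462] 1.462
[355 297   1   1   1] [355. 297.] [ 0.403 -0.053  1.462] 1.462
[345 298   1   1   1] [345. 298.] [ 0.403 -0.053  1.462] 1.462
0.122 313 313.9 230.5 [ 0.528 -0.231  0.127]
0.13 235 313.1 231.8 [ 0.523 -0.227  0.134]
0.142 57 319.0 233.9 [ 0.515 -0.244  0.149]
0.155 65 318.7 212.2 [ 0.581 -0.24   0.176]
```

View pics/crop_top.png

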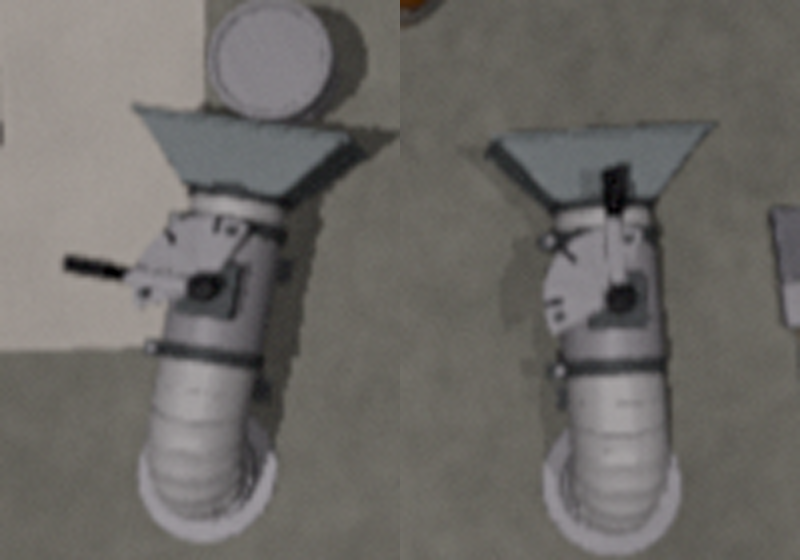

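View pics/crop_scene.png

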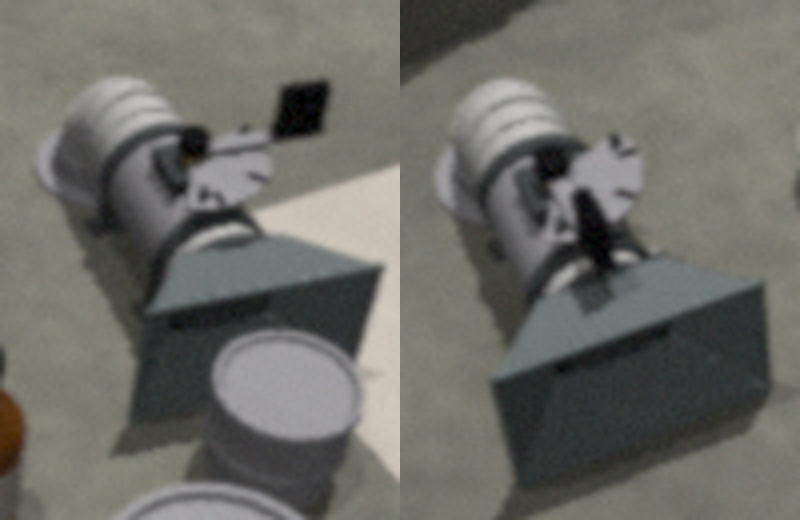

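```bash
python3 - <<'E'
from h import *
import pickle
c,R,t=pickle.load(open('top0.pkl','rb'))
cs,Rs,ts=pickle.load(open('scene0.pkl','rb'))
P=pts(c,R,t);z=P[...,2]; Ps=pts(cs,Rs,ts)
for nm,sl in (('A',(slice(205,260),slice(115,190))),('B',(slice(195,260),slice(285,345)))):
    q=P[sl].reshape(-1,3)
    cap=q[(abs(q[:,2]-.149)<.004)]
    med=np.median(cap,0); cap=cap[np.linalg.norm(cap[:,:2]-med[:2],axis=1)<.016]
    pad=q[(abs(q[:,2]-.180)<.006)]
    C=cap[:,:2].mean(0); Q=pad[:,:2].mean(0)
    (rc,sz,an)=cv2.minAreaRect(pad[:,:2].astype(np.float32)*1000)
    (r2,s2)=cv2.minEnclosingCircle(cap[:,:2].astype(np.float32)*1000)
    print(nm,'cap',C,r2,s2,len(cap),'pad',Q,rc,sz,an,len(pad),'dist',np.linalg.norm(Q-C),'ang',np.degrees(np.arctan2(*(Q-C)[::-1])))
    # scene view check
    qs=Ps.reshape(-1,3); near=np.linalg.norm(qs[:,:2]-C,axis=1)<.13
    for lo,hi in((.145,.153),(.155,.186)):
        k=near&(qs[:,2]>lo)&(qs[:,2]<hi); 
        if lo<.15:k&=np.linalg.norm(qs[:,:2]-C,axis=1)<.03
        print(' scene',lo,k.sum(),qs[k].mean(0).round(4),qs[k].min(0).round(3),qs[k].max(0).round(3))
    # duct axis: mid of points 0.10..0.119 heights in strip of duct behind
    d=P[200:300].reshape(-1,3); d=d[(np.linalg.norm(d[:,:2]-C,axis=1)<.13)&(d[:,2]>.098)&(d[:,2]<.113)&(d[:,0]<C[0]-.03)]
    vx,vy,x0,y0=cv2.fitLine(d[:,:2].astype(np.float32),cv2.DIST_HUBER,0,.01,.01).ravel()
    print(' duct',len(d),np.degrees(np.arctan2(vy,vx)),x0,y0)
# objects
for n,zz,pix in(('sieve',.084,(178,180)),('bottle',.165,(243,187)),('bowl',.045,(243,250)),('big sieve',.1,(222,138)),('small bottle',.1,(266,158))):
    u,v=pix; print(n,P[v,u].round(3), ray(c,R,t,u,v,zz).round(3))
for n,u,v in (('mouthA L',144,191),('mouthA R',198,204),('mB L',288,200),('mB R',343,196)): print(n,P[v-1:v+3,u-1:u+2].reshape(-1,3)[:, :].round(3).tolist()[4])
E
```

```text
A cap [0.50293334 0.26497538] (502.3734130859375, 266.0369567871094) 13.279129981994629 46 pad [0.51572881 0.34876641] (515.6719970703125, 349.2735595703125) (35.245033264160156, 13.395403861999512) 81.23524475097656 48 dist 0.08476238437823379 ang 81.31760932473925
 scene 0.145 36 [0.5035 0.2631 0.1482] [0.492 0.253 0.145] [0.516 0.278 0.151]
 scene 0.155 104 [0.519  0.3455 0.1693] [0.506 0.329 0.155] [0.527 0.365 0.182]
 duct 490 -20.976215 0.4330112 0.2658874
B cap [ 0.49923168 -0.24628229] (499.53533935546875, -246.51329040527344) 11.960418701171875 40 pad [ 0.58421385 -0.2406191 ] (584.2037353515625, -241.00418090820312) (13.347576141357422, 32.745628356933594) 89.85562133789062 47 dist 0.08517066329829592 ang 3.8125397385835145
 scene 0.145 50 [ 0.501  -0.248   0.1487] [ 0.486 -0.259  0.145] [ 0.512 -0.236  0.151]
 scene 0.155 107 [ 0.59   -0.2428  0.1722] [ 0.566 -0.25   0.155] [ 0.604 -0.234  0.182]
 duct 472 13.870921 0.42876858 -0.2441084
sieve [0.701 0.23  0.078] [0.7   0.229 0.084]
bottle [0.661 0.001 0.166] [0.662 0.001 0.165]
bowl [0.467 0.003 0.008] [0.466 0.002 0.045]
big sieve [0.842 0.078 0.117] [0.847 0.08  0.1  ]
small bottle [ 0.769 -0.073  0.129] [ 0.777 -0.074  0.1  ]
mouthA L [0.653, 0.333, 0.121]
mouthA R [0.625, 0.164, 0.033]
mB L [0.631, -0.148, 0.105]
mB R [0.644, -0.33, 0.119]
```

Measurements agree with the given sizes:

| Hood | Spindle | Handle bearing | Paddle radius |
|---|---|---|---|
| A (left) | (0.503, 0.265) | 81.3°, shut | 85 mm |
| B (right) | (0.4995, −0.2465) | 3.8°, open | 85 mm |

The sieve is at about (0.70, 0.23), roughly 200 mm from A along its +x, so A is the hood in use. I'll push with closed fingers, tips about 150 mm up, starting with B. First, the transit.

>>> {"method": "play_rows", "body": {"commands": [[0.031,-0.016,0,0],[0.031,-0.016,0,0],[0.031,-0.016,0,0],[0.031,-0.016,0,0],[0.031,-0.016,0,0],[0.031,-0.016,0,0],[0.031,-0.016,0,0],[0.031,-0.016,0,0],[0.031,-0.016,0,0],[0.031,-0.016,0,0],[0.031,-0.016,0,0],[0.031,-0.016,0,0],[0.031,-0.016,0,0],[0.031,-0.016,0,0],[0.031,-0.016,0,0],[0.031,-0.016,0,0],[0,0,0,0],[0,0,0,-7],[0,0,0,-7],[0,0,0,-7]], "claw": 0, "force": 30}}

```text
t: 2.1
eef_pos: [0.5854, -0.2802, 0.4041]
tool_rot: [-0.0, 0.951, 0.308, -0.001]
contact_force: [-0.6, -1.1, -0.5]
gripper_width: -0.005
```

>>> {"method": "play_rows", "body": {"commands": [[0,0,0,-7],[0,0,0,-7],[0,0,0,-7],[0,0,0,-7],[0,0,0,-7],[0,0,0,-7],[0,0,0,-7],[0,0,0,-7],[0,0,0,-2],[0,0,0,0]]}}

```text
t: 3.1
eef_pos: [0.5853, -0.2805, 0.4042]
tool_rot: [-0.0, 0.684, 0.729, -0.0]
contact_force: [-0.7, -0.1, -0.6]
gripper_width: -0.006
```

```bash
cat >> h.py <<'E'
def st():
    s=sensors.get_obs(); w,x,y,z=s['tool_rot']
    a=np.degrees(np.arctan2(2*(x*y+w*z),1-2*(y*y+z*z)))
    print('t',round(s['t'],2),'pos',s['eef_pos'].round(4),'toolx deg',a.round(1),'F',s['contact_force'].round(1),'q',s['q'].round(2),'w',round(s['gripper_width'],2)); return s,a
def snap(n):
    c,R,t=cam('top'); f=c['frame']
    a=cv2.resize(f[165:305,110:210],None,fx=4,fy=4,interpolation=cv2.INTER_CUBIC)
    b=cv2.resize(f[165:305,265:365],None,fx=4,fy=4,interpolation=cv2.INTER_CUBIC)
    cv2.imwrite(f'pics/{n}.png',np.hstack([a,b]))
    return c,R,t
E
python3 - <<'E'
from h import *
st()
c,R,t=cam('top')
P=pts(c,R,t); q=P[180:320,230:420].reshape(-1,3); q=q[q[:,2]<1]
E
```

```text
t 3.1 pos [ 0.5853 -0.2805  0.4042] toolx deg 93.6 F [-0.7 -0.1 -0.6] q [ 0.66  0.47 -0.44  1.6   0.21  1.12  0.24] w -0.01
```

>>> {"method": "play_rows", "body": {"commands": [[0,0,0.02,0],[0,0,0.02,0],[0,0,0.02,0],[0,0,0.014,0],[0,0,0.006,0],[0,0,0,0]]}}

```text
t: 3.75
eef_pos: [0.5857, -0.2799, 0.324]
tool_rot: [-0.001, 0.684, 0.729, -0.0]
contact_force: [-0.2, 0.0, -0.0]
gripper_width: -0.0
```

```bash
python3 - <<'E'
from h import *
st()
c,R,t=cam('scene'); cv2.imwrite('pics/s1.png',cv2.resize(c['frame'][100:270,110:250],None,fx=3.5,fy=3.5,interpolation=cv2.INTER_CUBIC))
E
```

```text
t 3.75 pos [ 0.5857 -0.2799  0.324 ] toolx deg 93.6 F [-0.2  0.  -0. ] q [ 0.65  0.55 -0.42  1.67  0.26  0.98  0.2 ] w -0.0
```

View pics/s1.png

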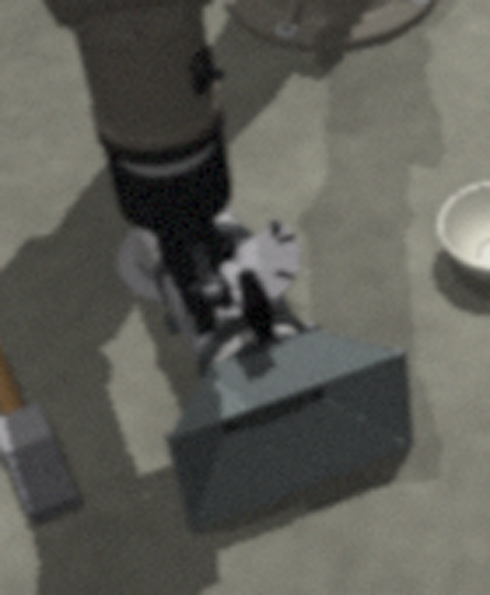

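The fingers (crop 205,310) stand on the −y side of the paddle (crop 258,305) and are not touching anything. Next, a slow approach along tool x.

>>> {"method": "play_rows", "body": {"commands": [[0.006,0.001,0,0],[0.006,0,0,0],[0.005,0,0,0],[0.003,0,0,0],[0,0,0,0]]}}

```text
t: 4.3
eef_pos: [0.5857, -0.259, 0.325]
tool_rot: [0.0, 0.684, 0.73, 0.0]
contact_force: [-0.0, -0.2, 0.3]
gripper_width: 0.0
```

Now a first piece of the arc, 24°.

>>> {"method": "play_rows", "body": {"commands": [[0.009,0.0014,0,-6],[0.009,0.0014,0,-6],[0.009,0.0014,0,-6],[0.009,0.0014,0,-6]]}}

```text
t: 4.7
eef_pos: [0.5839, -0.2254, 0.3251]
tool_rot: [0.002, 0.517, 0.856, -0.0]
contact_force: [3.2, -2.7, -2.4]
gripper_width: -0.003
```

```bash
python3 - <<'E'
from h import *
st()
snap('b1')
c,R,t=cam('scene'); cv2.imwrite('pics/s2.png',cv2.resize(c['frame'][100:270,110:250],None,fx=3.5,fy=3.5,interpolation=cv2.INTER_CUBIC))
E
```

```text
t 4.7 pos [ 0.5839 -0.2254  0.3251] toolx deg 117.8 F [ 3.2 -2.7 -2.4] q [ 0.65  0.53 -0.53  1.72  0.32  0.97  0.49] w -0.0
```

View pics/s2.png

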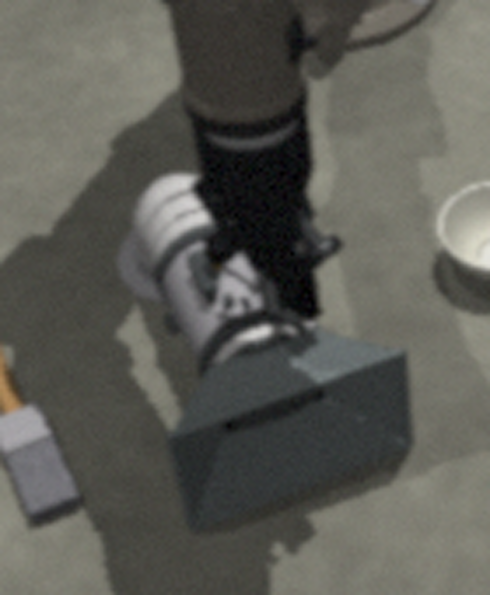

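>>> {"method": "play_rows", "body": {"commands": [[0.009,0.0014,0,-6],[0.009,0.0014,0,-6],[0.009,0.0014,0,-6],[0.009,0.0014,0,-6],[0.009,0.0014,0,-6],[0.009,0.0014,0,-6],[0.009,0.0014,0,-6],[0.009,0.0014,0,-6],[0.009,0.0014,0,-6],[0,0,0,0]]}}

```text
t: 5.8
eef_pos: [0.5287, -0.1659, 0.3245]
tool_rot: [-0.001, 0.074, 0.997, -0.0]
contact_force: [-0.1, -0.1, 0.1]
gripper_width: -0.0
```

```bash
python3 - <<'E'
from h import *
st()
c,R,t=cam('scene'); cv2.imwrite('pics/s3.png',cv2.resize(c['frame'][100:270,110:250],None,fx=3.5,fy=3.5,interpolation=cv2.INTER_CUBIC))
E
```

```text
t 5.8 pos [ 0.5287 -0.1659  0.3245] toolx deg 171.6 F [-0.1 -0.1  0.1] q [ 0.8   0.49 -0.78  1.88  0.42  0.94  1.25] w -0.0
```

View pics/s3.png

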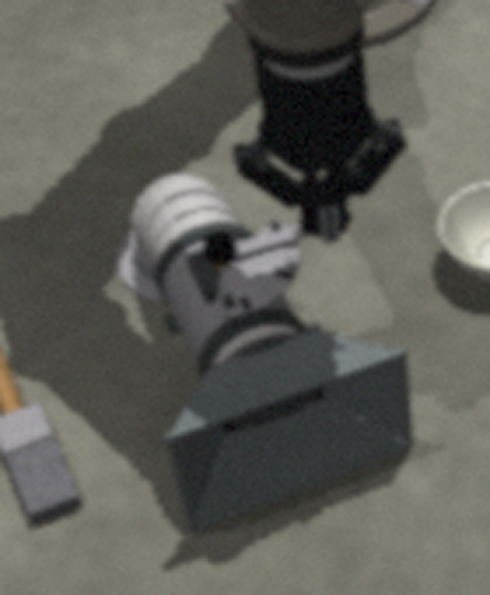

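The handle now points across the duct, and the fingers are off it with zero force. I'll back off, rise and cross over, then measure handle B.

>>> {"method": "play_rows", "body": {"commands": [[-0.006,0,0,0],[-0.006,0,0,0],[0,0,-0.02,0],[0,0,-0.02,0],[0,0,-0.02,0],[0,0,-0.02,0],[0,0,0,0]]}}

```text
t: 6.55
eef_pos: [0.543, -0.1675, 0.4075]
tool_rot: [0.003, 0.074, 0.997, -0.0]
contact_force: [-0.2, 0.1, 0.1]
gripper_width: -0.001
```

>>> {"method": "play_rows", "body": {"commands": [[0.0085,0.032,0,0],[0.0085,0.032,0,0],[0.0085,0.032,0,0],[0.0085,0.032,0,0],[0.0085,0.032,0,0],[0.0085,0.032,0,0],[0.0085,0.032,0,0],[0.0085,0.032,0,0],[0.0085,0.032,0,0],[0.0085,0.032,0,0],[0.0085,0.032,0,0],[0.0085,0.032,0,0],[0.0085,0.032,0,0],[0.0085,0.032,0,0],[0.0085,0.032,0,0],[0.0085,0.032,0,0],[0,0,0,0]]}}

```text
t: 8.25
eef_pos: [0.4791, 0.3636, 0.4042]
tool_rot: [-0.001, 0.07, 0.998, 0.002]
contact_force: [-0.2, 0.5, 0.3]
gripper_width: 0.001
```

```bash
cat >> h.py <<'E'
def handle(nm):
    c,R,t=cam('top'); P=pts(c,R,t)
    sl,C=((slice(200,265),slice(115,205)),(.503,.265)) if nm=='A' else ((slice(195,265),slice(275,345)),(.4995,-.2465))
    q=P[sl].reshape(-1,3); q=q[np.linalg.norm(q[:,:2]-C,axis=1)<.12]
    pad=q[abs(q[:,2]-.18)<.006]; cap=q[abs(q[:,2]-.149)<.003]; cap=cap[np.linalg.norm(cap[:,:2]-C,axis=1)<.02]
    Q=pad[:,:2].mean(0); K=cap[:,:2].mean(0)
    print(nm,len(pad),len(cap),Q.round(4),K.round(4),'ang',np.degrees(np.arctan2(*(Q-C)[::-1])).round(1),'r',np.linalg.norm(Q-C).round(4),'ang via cap',np.degrees(np.arctan2(*(Q-K)[::-1])).round(1))
E
python3 - <<'E'
from h import *
st(); handle('B'); snap('b2')
E
```

```text
t 8.25 pos [0.4791 0.3636 0.4042] toolx deg 172.0 F [-0.2  0.5  0.3] q [-0.09  0.51 -0.91  1.69  0.43  1.15  0.32] w 0.0
B 54 34 [ 0.4954 -0.1616] [ 0.4988 -0.2467] ang 92.7 r 0.085 ang via cap 92.3
```

View pics/b2.png

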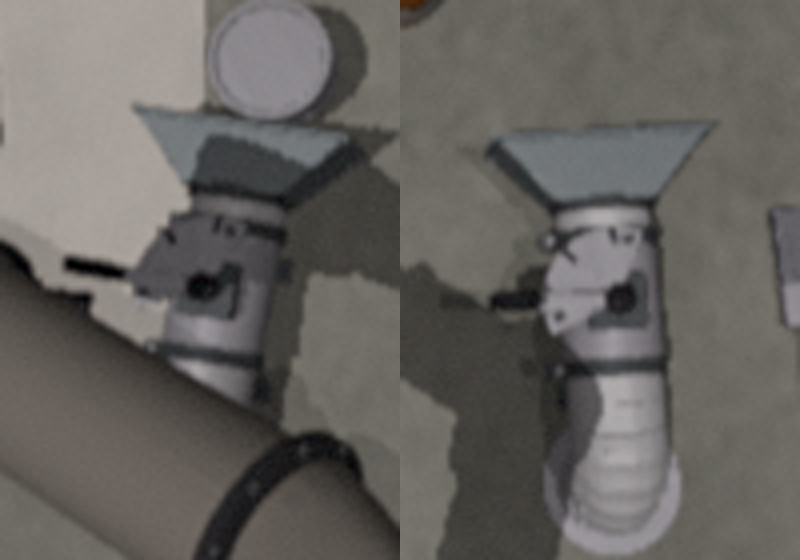

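B stands at about 92.5°, against a stop expected at 93.8°. That is a change of about 88.8° and within 0.03 rad of shut. Next is A: shift 9 mm inward, lower and approach.

>>> {"method": "play_rows", "body": {"commands": [[0,-0.009,0,0],[0,0,0.02,0],[0,0,0.02,0],[0,0,0.02,0],[0,0,0.014,0],[0,0,0.006,0],[0,0,0,0]]}}

```text
t: 9.05
eef_pos: [0.4801, 0.349, 0.3241]
tool_rot: [-0.0, 0.073, 0.997, -0.001]
contact_force: [0.2, 0.2, -0.2]
gripper_width: -0.001
```

```bash
python3 - <<'E'
from h import *
st(); handle('A')
c,R,t=cam('scene'); cv2.imwrite('pics/s4.png',cv2.resize(c['frame'][70:220,280:410],None,fx=3.5,fy=3.5,interpolation=cv2.INTER_CUBIC))
E
```

```text
t 9.05 pos [0.4801 0.349  0.3241] toolx deg 171.6 F [ 0.2  0.2 -0.2] q [-0.1   0.58 -0.86  1.79  0.51  1.01  0.27] w -0.0
A 32 30 [0.5155 0.3432] [0.5034 0.2656] ang 80.9 r 0.0792 ang via cap 81.1
```

View pics/s4.png

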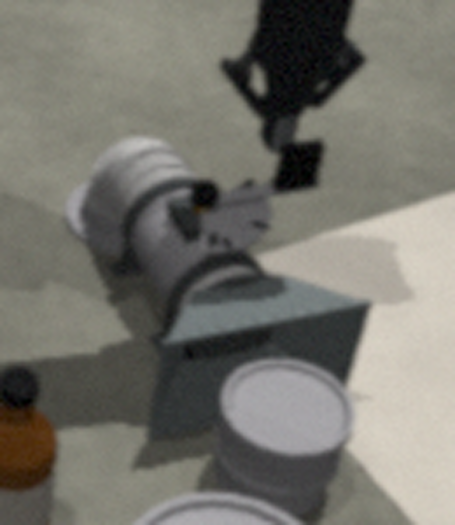

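The fingertips (crop 280,130) are behind the open face of paddle A (crop 300,165), with clearance. I'll approach and push the first 24°.

>>> {"method": "play_rows", "body": {"commands": [[-0.005,0.005,0,0],[-0.005,0,0,0],[-0.005,0,0,0],[0,0,0,0],[-0.009,0.0014,0,6],[-0.009,0.0014,0,6],[-0.009,0.0014,0,6],[-0.009,0.0014,0,6]]}}

```text
t: 9.95
eef_pos: [0.5299, 0.3483, 0.3246]
tool_rot: [-0.001, 0.28, 0.96, -0.0]
contact_force: [-1.7, -0.5, 0.2]
gripper_width: -0.002
```

```bash
python3 - <<'E'
from h import *
s,a=st(); p=s['eef_pos'][:2]-[.503,.265]; th=np.radians(a-90); r=np.array([np.cos(th),np.sin(th)]); t=np.array([r[1],-r[0]]); print(np.degrees(th),p@t,p@r)
c,R,t=cam('scene'); cv2.imwrite('pics/s5.png',cv2.resize(c['frame'][70:220,280:410],None,fx=3.5,fy=3.5,interpolation=cv2.INTER_CUBIC))
E
```

```text
t 9.95 pos [0.5299 0.3483 0.3246] toolx deg 147.5 F [-1.7 -0.5  0.2] q [-0.16  0.6  -0.74  1.69  0.46  1.03 -0.04] w -0.0
57.527416140150706 -0.022023910904443132 0.08466433554286279
```

View pics/s5.png

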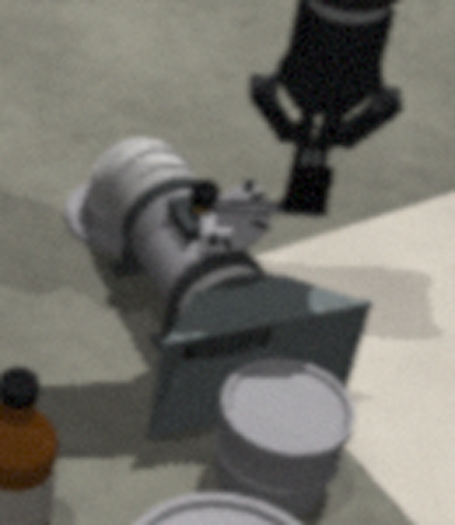

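>>> {"method": "play_rows", "body": {"commands": [[-0.009,0.0014,0,6],[-0.009,0.0014,0,6],[-0.009,0.0014,0,6],[-0.009,0.0014,0,6],[-0.009,0.0014,0,6],[-0.009,0.0014,0,6],[-0.009,0.0014,0,6],[-0.009,0.0014,0,6],[-0.009,0.0014,0,6],[-0.006,0.001,0,4],[0,0,0,0],[0,0,0,0]]}}

```text
t: 11.2
eef_pos: [0.5858, 0.2833, 0.3247]
tool_rot: [0.0, 0.708, 0.706, 0.0]
contact_force: [0.1, -0.4, 0.1]
gripper_width: 0.0
```

```bash
python3 - <<'E'
from h import *
s,a=st(); p=s['eef_pos'][:2]-[.503,.265]; th=np.radians(a-90); r=np.array([np.cos(th),np.sin(th)]); t=np.array([r[1],-r[0]]); print(np.degrees(th),p@t,p@r)
c,R,t=cam('scene'); cv2.imwrite('pics/s6.png',cv2.resize(c['frame'][70:220,280:410],None,fx=3.5,fy=3.5,interpolation=cv2.INTER_CUBIC))
E
```

```text
t 11.2 pos [0.5858 0.2833 0.3247] toolx deg 89.8 F [ 0.1 -0.4  0.1] q [-0.19  0.57 -0.5   1.66  0.31  0.99 -0.8 ] w 0.0
-0.17831292072278873 -0.01851433029056933 0.08276488942176118
```

View pics/s6.png

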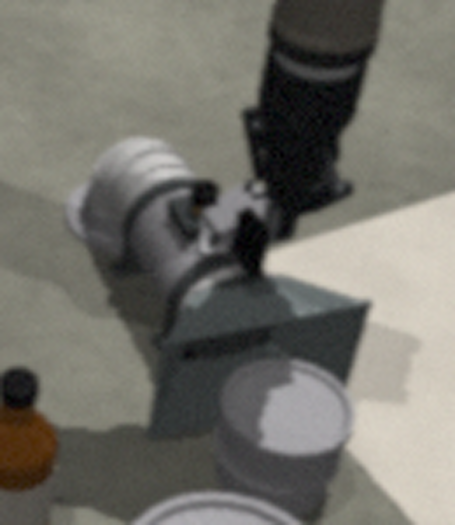

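The paddle (crop 250,240) has snapped ahead towards the mouth and the fingers (285,220) are clear of it. I'll back off, rise, move well aside so the top camera sees both hoods, and check.

>>> {"method": "play_rows", "body": {"commands": [[0.006,0,0,0],[0.006,0,0,0],[0,0,-0.02,0],[0,0,-0.02,0],[0,0,-0.02,0],[0,0,-0.02,0],[0.03,0,0,0],[0.03,0,0,0],[0.03,0,0,0],[0.03,0,0,0],[0.03,0,0,0],[0.03,0,0,0],[0,0,0,0],[0,0,0,0]]}}

```text
t: 12.65
eef_pos: [0.5862, 0.4765, 0.4042]
tool_rot: [-0.0, 0.708, 0.706, -0.0]
contact_force: [0.6, -0.6, 0.1]
gripper_width: -0.002
```

```bash
python3 - <<'E'
from h import *
import pickle
st(); handle('A'); handle('B'); c,R,t=snap('b3'); cv2.imwrite('pics/topend.png',c['frame'])
P=pts(c,R,t); c0,_,_=pickle.load(open('top0.pkl','rb')); P0=pts(c0,R,t)
# object shifts: centroid of height-banded blobs before/after
for n,lo,hi,(x,y),rr in(('sieve',.06,.1,(.70,.23),.07),('bottle',.15,.18,(.661,0),.04),('bowl',.03,.06,(.467,.003),.07)):
    for Q in(P0,P):
        q=Q.reshape(-1,3);k=(abs(q[:,2]-(lo+hi)/2)<(hi-lo)/2)&(np.hypot(q[:,0]-x,q[:,1]-y)<rr)
        print(n,k.sum(),q[k].mean(0).round(4))
for f in (c0['frame'],c['frame']):
    h=cv2.cvtColor(f,cv2.COLOR_BGR2HSV)[210:280,345:385]; m=cv2.inRange(h,(5,90,60),(25,255,255)); v,u=np.nonzero(m); print('brush handle',len(u),u.mean()+345,v.mean()+210)
E
```

```text
t 12.65 pos [0.5862 0.4765 0.4042] toolx deg 89.8 F [ 0.6 -0.6  0.1] q [-0.47  0.66 -0.5   1.3   0.32  1.26 -0.98] w -0.0
A 50 36 [0.5876 0.255 ] [0.5034 0.2658] ang -6.7 r 0.0852 ang via cap -7.3
B 54 34 [ 0.4955 -0.1614] [ 0.4991 -0.2466] ang 92.7 r 0.0851 ang via cap 92.4
sieve 744 [0.7039 0.2325 0.0818]
sieve 745 [0.7038 0.2323 0.0819]
bottle 75 [0.6643 0.0067 0.1658]
bottle 75 [0.6644 0.0068 0.165 ]
bowl 289 [0.4672 0.006  0.0409]
bowl 291 [0.4677 0.007  0.0405]
brush handle 136 368.66911764705884 260.18382352941177
brush handle 133 368.6466165413534 260.1203007518797
```

View pics/b3.png

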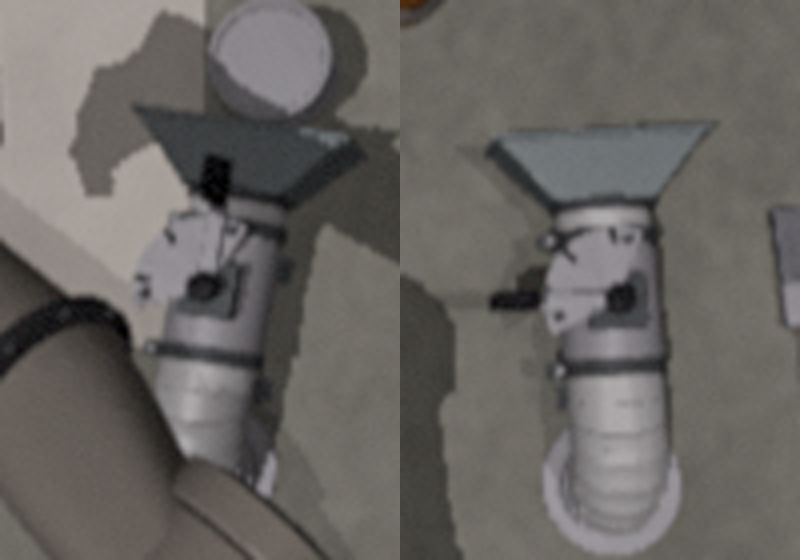

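View pics/topend.png

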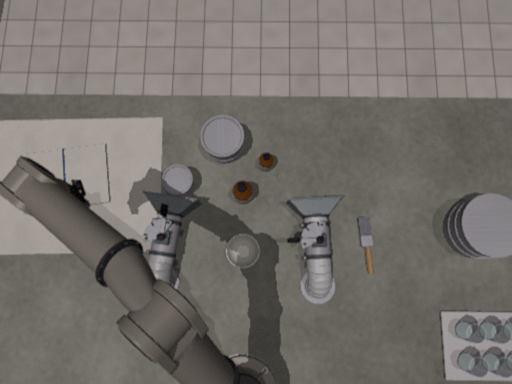

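```bash
python3 - <<'E'
from h import *
bot.hand_in(); st()
E
```

```text
the job is handed in; nothing more can be done
the job is handed in; nothing more can be done
```

I opened the damper of the hood with the small sieve stack (hood_a, left) and shut the other one (hood_b, right), then handed the job in. Each handle was pushed round past its half-open click with closed fingers on the paddle face only, and was not pinched. The work took about 12.7 s of the 51 s allowed.

| Last check from the top camera | Result | Allowed |
|---|---|---|
| hood_a handle turned from shut | about 88° (−7° against an expected stop at −8.7°) | at least 83° |
| hood_b handle turned from open | about 89° (92.5° against an expected stop at 93.8°) | at least 83° |
| Sieve and bottle movement | under 0.5 mm | 20 mm |
| Bowl movement | about 1 mm | 20 mm |
| Brush movement | about 0.1 pixel | 20 mm |

Both handles measured 1 to 2° short of their stops. That could be measurement error or the true resting place, but it is well inside the 6.9° tolerance. The arm was clear of everything and no check failed; the hand-in gave no verdict.

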